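Clear the rapid-test desk: vials and cassettes into their trays

TASK

Clear the test desk: first put the urgent orange-capped vial in the orange tray, leaving the other samples where they lie until it is in; then, in any order, both blue-capped vials in the blue tray and both white test cassettes in the dark grey tray. Set everything down gently on its tray's floor: vials upright and never tipped over, cassettes flat and face up, side by side and not on top of one another. Leave the black timer and the yellow tape roll where they are.

Things in the scene. Friction and masses are not known exactly. Their poses are not given: they have to be found in the camera images.
- vial_orange: plain round sample vial standing upright: white body 28 mm in diameter, orange screw cap 32 mm in diameter and 16 mm high on top, 60 mm tall in all, about 35 g. Origin: centre of its underside; z up the vial
- vial_blue_a: plain round sample vial standing upright: white body 28 mm in diameter, blue screw cap 32 mm in diameter and 16 mm high on top, 60 mm tall in all, about 35 g. Origin: centre of its underside; z up the vial. The two blue-capped vials are alike
- vial_blue_b: plain round sample vial standing upright: white body 28 mm in diameter, blue screw cap 32 mm in diameter and 16 mm high on top, 60 mm tall in all, about 35 g. Origin: centre of its underside; z up the vial. The two blue-capped vials are alike
- cassette_a: white rapid-test cassette lying flat, face up: a slab 70 mm long (x) by 24 mm wide (y) by 8 mm thick, about 20 g, with a small window and one red line on its face. It is the same as the other cassette. Origin: centre of its underside; z out of its face
- cassette_b: white rapid-test cassette lying flat, face up: a slab 70 mm long (x) by 24 mm wide (y) by 8 mm thick, about 20 g, with a small window and one red line on its face. It is the same as the other cassette. Origin: centre of its underside; z out of its face
- tray_orange: orange plastic tray, open on top, fixed to the table: outside 110 mm (x) by 160 mm (y), walls 4 mm thick and 18 mm high, floor 4 mm thick. Origin: centre of its underside, on the table top; z up
- tray_blue: blue plastic tray, open on top, fixed to the table: outside 110 mm (x) by 160 mm (y), walls 4 mm thick and 18 mm high, floor 4 mm thick. Origin: centre of its underside, on the table top; z up
- tray_grey: dark grey steel tray, open on top, fixed to the table: outside 110 mm (x) by 160 mm (y), walls 4 mm thick and 18 mm high, floor 4 mm thick. Origin: centre of its underside, on the table top; z up
- timer: black digital timer lying loose on the table, 52 by 52 by 18 mm, not to be moved. Origin: centre of its underside
- tape: yellow roll of tape lying flat and loose on the table, 56 mm in diameter, hole 38 mm, 19 mm high, not to be moved. Origin: centre of its underside

How it is judged:
By the outcome, as a careful person would: the job done as asked, in the order asked, and still so for the second after the job is handed in, with the robot touching nothing.
It also fails if it takes over 112 s, if anything falls off the work surface, if the arm or the gripper's body presses on something with over 40 N, if the wrist force passes 120 N, or if a joint passes its speed limit or range.

ROBOT

A 7-joint arm with a two-finger parallel gripper is mounted at the origin on the work surface. World frame = base frame: x ahead of the robot, y to its left, z up, the work surface at z = 0. Lengths are in m, angles in rad, forces in N, time in s.
With the tool pointing down it reaches from about 0.425 to 0.825 m from the base axis. Payload 3.6 kg.
Tool frame: the origin (TCP) lies on the centre line of the jaws, within the pads' length; the fingertips stand 25 mm ahead of it and the grasp point (between the pads) lies 6 mm ahead of it; z points along the fingers, y is the direction in which the jaws open and shut (so a half turn about z gives the same grasp; the last joint's range is limited). The gripper opens to 85 mm and grips with 20 to 120 N. Pads are 22 mm wide; open, the fingers measure 114 mm over their backs; the gripper's body (76 mm by 85 mm) begins 54 mm behind the grasp point. The pads swing forward as they close: fully open they stand 13 mm farther back than shut.
Start: joints at [-1.304, 0.615, -0.013, 1.423, 0.008, 1.103, -0.04], TCP at [0.188, 0.622, 0.256] pointing down, gripper open.
Joint ranges: [-3.12, 3.12], [-0.3, 2.06], [-1.34, 1.32], [0.26, 2.42], [-1.36, 4.5], [0.01, 1.98], [-2.84, 2.84]. Speed limits (rad/s): [2.79, 2.79, 3.14, 3.14, 3.14, 3.14, 3.14].

INTERFACE

Orientations are given as a unit quaternion [w, x, y, z].
In Python, from cell import * gives the robot as it stands.
- The arm moves only by the tool arm_command, never from a script. Its argument "commands" is a list of rows, each an object with "xyz": the shift along the world's x, y, z in cm, a list of three; "spin": the turn about the world's z in rad; "gripper": the closure, from 0 (fully open) to 1 (shut). In form: [{"xyz": [dx, dy, dz], "spin": spin, "gripper": gripper}, ...]. A call has exactly 10 rows; each row is the pose to reach, as a shift and turn from the pose measured when the call began; what a row does not reach only later rows make up. A row lasts 1/8 s, in which the tool goes at most 62.5 mm and 10.7 degrees, less where a joint would pass 70% of its speed; a pose out of reach is approached as far as the arm can. A call with a gripper value outside its range is refused whole. The fingers move at their own pace and stop on an object; "newtons" is the grip in N (left out, the last holds). Time passes only in rows, so rows that repeat a pose let the fingers close, or fill a call up. It gives the time, the measured TCP pose, the force and the opening at its end, in the units of the state.
- sense(): the state, without advancing time (a new reading comes with each control period).
- get_image(name): name is "side" or "top"; returns (picture, depth): 384x512x3 uint8, red, green, blue; 384x512 float32, m along the optical axis (not along the pixel's ray), 0 where there is no reading.
- camera_model(name): a dict with "fovy" (degrees; the focal length in pixels is half the picture's height over the tangent of half this angle, whatever the lens; pixels are square), "cx", "cy" (the principal point, pixels), "k1" (the pictures are not rectified: a ray, as slopes to the right and down, at radius r is drawn at 1 + k1 r^2 times it, then the intrinsics apply), "extrinsics" (4x4, takes a point from camera to world coordinates). Camera axes: x right, y up, looking along -z (the intrinsics and any distortion apply to the point x, -y, -z); pixel columns grow to the right and rows downward; lengths in m; the calibration is good to about 2 mm. A picture is of the moment at which its call begins. camera_model takes no time and is no camera call.
- hand_in(): hands the job in, once; it reports no verdict.
The state is a dict: "clock": time; "q": joint angles; "qd": joint speeds; "joint_efforts": joint torques, N m; "position": TCP position; "eef_rot": TCP orientation; "ft_force": force on the tool from outside, world axes, zero at the start; "moment": the same for the moment, N m; "opening": opening from 0.0 (shut) to 1.0 (fully open).
Only numpy, scipy, OpenCV 4.12 (cv2) and the standard library are available. Lean on these libraries where they do the work, as an engineer would, in place of code of your own. Each camera call takes 0.05 s, during which the arm holds its last target.

## Working session

There is one attempt and no reset: what is moved stays moved. The work goes in short steps, Python scripts to look and compute and a tool call to move; the robot and the scene stay as the last step left them, time stands still between calls to the robot, and variables do not carry over. Pictures are saved under pics/ and viewed, and the job is handed in when it is done.

Besides the shell and the picture viewer there is one more tool, called after ">>>" by a JSON object that holds its "fn" and its "kwargs", one argument or row to a line. arm_command: Moves the arm, as the interface text tells. Its arguments: {"type":"object","properties":{"commands":{"type":"array","items":{"type":"object","properties":{"xyz":{"type":"array","items":{"type":"number"}},"spin":{"type":"number"},"gripper":{"type":"number"}}}},"newtons":{"type":"number"}},"required":["commands"]}

```bash
ls; mkdir -p pics
python3 - <<'E'
from cell import *
import cv2,numpy as np
s=sense();print({k:np.round(v,3).tolist() for k,v in s.items()})
for n in("side","top"):
    p,d=get_image(n);cv2.imwrite(f"pics/{n}0.png",p[:,:,::-1]);np.savez(f"/tmp/{n}0.npz",p=p,d=d)
    m=camera_model(n);print(n,m)
E
```

```text
pics
{'clock': 0.0, 'q': [-1.303, 0.616, -0.013, 1.425, 0.008, 1.103, -0.04], 'qd': [-0.001, 0.001, -0.0, 0.0, -0.001, 0.003, -0.0], 'joint_efforts': [-0.0, -46.921, 0.259, -17.104, 0.01, 0.009, 0.0], 'position': [0.188, 0.621, 0.255], 'eef_rot': [-0.0, 0.146, 0.989, -0.001], 'ft_force': [0.512, 0.01, -0.604], 'moment': [-0.015, 0.026, 0.04], 'opening': 0.999}
side {'fovy': 49.05488702140185, 'cx': 263.69459825460586, 'cy': 192.67724135796752, 'k1': -0.1465204247096846, 'extrinsics': array([[ 0.9880685 ,  0.09987301, -0.1172434 ,  0.37963773],
       [-0.15279785,  0.54014539, -0.8275843 , -0.84779754],
       [-0.01932485,  0.83562452,  0.54896103,  0.58933224],
       [ 0.        ,  0.        ,  0.        ,  1.        ]])}
top {'fovy': 56.24443258332069, 'cx': 256.6486511882694, 'cy': 190.6479311762796, 'k1': -0.055091053615769006, 'extrinsics': array([[ 9.79557628e-03,  9.96654838e-01, -8.11368073e-02,
         4.25298475e-01],
       [-9.99951973e-01,  9.78884198e-03, -4.80781850e-04,
        -4.80549416e-03],
       [ 3.15061829e-04,  8.11376200e-02,  9.96702858e-01,
         8.28931967e-01],
       [ 0.00000000e+00,  0.00000000e+00,  0.00000000e+00,
         1.00000000e+00]])}
```

View pics/side0.png

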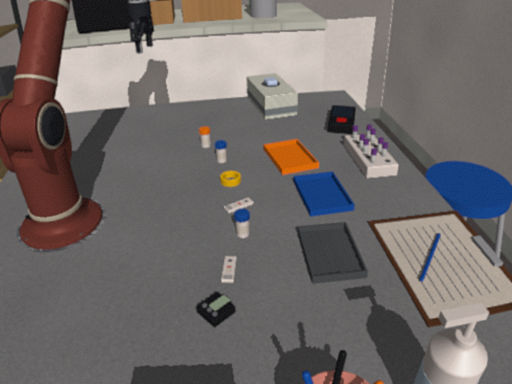

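View pics/top0.png

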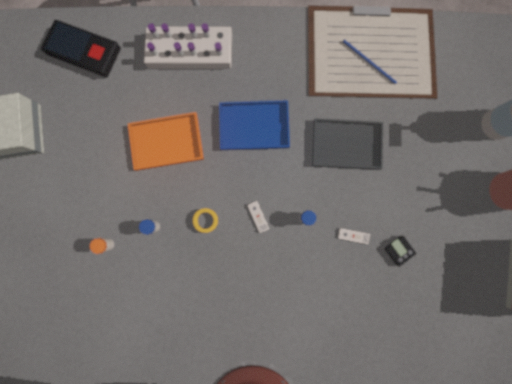

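```bash
cat > h.py <<'E'
import cv2,numpy as np
from cell import *
def K(m):
    f=192/np.tan(np.radians(m["fovy"]/2));return f
def ray(m,uv):
    f=K(m);uv=np.atleast_2d(uv).astype(float)
    d=(uv-[m["cx"],m["cy"]])/f
    s=d.copy()
    for _ in range(30): s=d/(1+m["k1"]*(s**2).sum(1,keepdims=True))
    v=np.c_[s[:,0],-s[:,1],-np.ones(len(s))]
    E=m["extrinsics"];return E[:3,3],v@E[:3,:3].T
def onz(m,uv,z):
    o,v=ray(m,uv);return o+v*((z-o[2])/v[:,2])[:,None]
def proj(m,P):
    E=m["extrinsics"];c=(np.atleast_2d(P)-E[:3,3])@E[:3,:3];s=np.c_[c[:,0],-c[:,1]]/-c[:,2:]
    s=s*(1+m["k1"]*(s**2).sum(1,keepdims=True));return s*K(m)+[m["cx"],m["cy"]]
def blobs(p,col,amin=30):
    h=cv2.cvtColor(p,cv2.COLOR_RGB2HSV);H,S,V=[h[...,i].astype(int) for i in range(3)]
    M={"orange":(H>5)&(H<17)&(S>150)&(V>110),"blue":(H>100)&(H<125)&(S>150)&(V>60),"yellow":(H>20)&(H<32)&(S>130)&(V>100),
       "white":(S<40)&(V>165),"grey":(V<62)&(S<80)}[col].astype(np.uint8)
    if col=="white": M=cv2.morphologyEx(M,cv2.MORPH_CLOSE,np.ones((5,5)))
    cs,_=cv2.findContours(M,cv2.RETR_EXTERNAL,cv2.CHAIN_APPROX_NONE)
    return [c for c in cs if cv2.contourArea(c)>=amin]
E
python3 - <<'E'
from h import *
for n in("side","top"):
    p=np.load(f"/tmp/{n}0.npz")["p"];m=camera_model(n)
    for col,z in(("orange",.053),("blue",.053),("yellow",.017),("white",.008),("grey",.018)):
        for c in blobs(p,col):
            M=cv2.moments(c);u=(M["m10"]/M["m00"],M["m01"]/M["m00"])
            a=cv2.contourArea(c)
            if a>5000: continue
            r=cv2.minAreaRect(c)
            zz=.018 if a>1000 else z
            if col=="grey" and a<1000: zz=0.018
            b=onz(m,cv2.boxPoints(r),zz)
            e=b[1]-b[0];g=b[2]-b[1];L=e if np.linalg.norm(e)>np.linalg.norm(g) else g
            P=onz(m,[u],zz)[0]
            if not(.2<P[0]<.85 and abs(P[1])<.5):continue
            print(n,col,int(a),np.round(u,1),np.round(P,4),"sz",np.round([np.linalg.norm(e),np.linalg.norm(g)],3),"ang",round(np.arctan2(L[1],L[0]),3))
top=np.load("/tmp/top0.npz")["p"];cv2.imwrite("pics/topc.png",cv2.resize(top[90:280,70:430,::-1],None,fx=2.2,fy=2.2,interpolation=cv2.INTER_CUBIC))
E
```

```text
side orange 1186 [290.9 156.2] [0.6067 0.1864 0.018 ] sz [0.166 0.205] ang -1.745
side orange 60 [204.  130.2] [0.3684 0.3363 0.053 ] sz [0.034 0.055] ang -1.532
side blue 95 [429.3 257.6] [ 0.7696 -0.3187  0.053 ] sz [0.15  0.006] ang 0.874
side blue 131 [241.3 215.1] [ 0.4333 -0.1172  0.053 ] sz [0.031 0.044] ang -1.693
side blue 1714 [322.9 193.6] [ 0.6445 -0.017   0.018 ] sz [0.154 0.19 ] ang -1.83
side blue 56 [220.3 144.2] [0.4112 0.231  0.053 ] sz [0.029 0.044] ang -1.646
side yellow 237 [230.2 178.3] [0.4259 0.0988 0.017 ] sz [0.052 0.076] ang -1.677
side white 235 [228.6 269.4] [ 0.393  -0.2326  0.008 ] sz [0.072 0.025] ang 1.427
side white 112 [242.9 229.5] [ 0.4355 -0.1105  0.008 ] sz [0.021 0.054] ang -1.692
side white 151 [239.2 204.5] [ 0.4376 -0.0123  0.008 ] sz [0.073 0.033] ang 0.44
side white 61 [221.4 155.8] [0.4121 0.2452 0.008 ] sz [0.018 0.074] ang -1.644
side white 781 [376.4 160.1] [0.8468 0.1374 0.008 ] sz [0.167 0.34 ] ang -1.733
side white 54 [205.4 140.8] [0.3691 0.3545 0.008 ] sz [0.086 0.02 ] ang 1.543
side grey 1676 [183.8 374.5] [ 0.304  -0.4652  0.018
[... 698 characters left out ...]
54.4 125.4] [0.6419 0.0023 0.018 ] sz [0.146 0.104] ang -1.507
top yellow 416 [204.7 220.1] [0.4237 0.112  0.017 ] sz [0.054 0.049] ang -1.56
top white 250 [353.4 235.7] [ 0.3913 -0.2262  0.008 ] sz [0.022 0.066] ang -1.76
top white 255 [258.1 216.2] [ 0.4337 -0.0082  0.008 ] sz [0.023 0.068] ang -2.714
top white 2028 [194.5  47.2] [0.8304 0.146  0.018 ] sz [0.206 0.088] ang -1.572
top grey 145 [393.1 254.3] [ 0.3503 -0.3135  0.018 ] sz [0.039 0.069] ang -1.884
top grey 46 [404.6 242.5] [ 0.3769 -0.3404  0.018 ] sz [0.01 0.04] ang -2.496
top grey 226 [376.9 144.6] [ 0.6005 -0.2806  0.018 ] sz [0.026 0.096] ang 3.118
top grey 2567 [79.8 48.3] [0.8294 0.4228 0.018 ] sz [0.093 0.193] ang -1.944
```

View pics/topc.png

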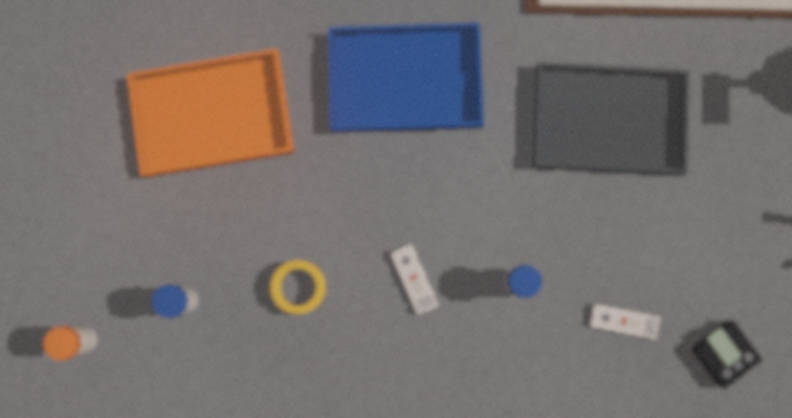

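Run:
```python
from h import *
p=np.load("/tmp/top0.npz")["p"];m=camera_model("top")
d=np.load("/tmp/top0.npz")["d"]
h=cv2.cvtColor(p,cv2.COLOR_RGB2HSV);M0=((h[...,1]>120)&(h[...,2]>40)).astype(np.uint8)
cs,_=cv2.findContours(M0,cv2.RETR_EXTERNAL,cv2.CHAIN_APPROX_NONE)
T={}
for c in cs:
    a=cv2.contourArea(c)
    if not 40<a<400:continue
    (x,y),r=cv2.minEnclosingCircle(c);M=cv2.moments(c);u=(M["m10"]/M["m00"],M["m01"]/M["m00"])
    print(int(a),np.round(u,1),round(r,1),np.round(onz(m,[u],.058)[0],4),d[int(y),int(x)])
ms=camera_model("side")
for nm,ut,us in(("or",(97.5,245.5),(204,130.2)),("b1",(147.5,226.8),(220.3,144.2)),("b2",(308.7,217.7),(241.3,215.1)),("tape",(204.7,220.1),(230.2,178.3))):
    o1,v1=ray(m,[ut]);o2,v2=ray(ms,[us]);A=np.c_[v1[0],-v2[0]];t=np.linalg.lstsq(A,o2-o1,rcond=None)[0]
    a,b=o1+t[0]*v1[0],o2+t[1]*v2[0];print(nm,np.round((a+b)/2,4),"gap",np.round(b-a,4))
def crop(q):return np.array(q)/2.2+[70,90]-.25
for nm,q in(("grey",[(538,65),(688,71),(685,174),(532,168)]),("blue",[(328,28),(478,24),(484,127),(330,131)]),("orange",[(127,75),(278,50),(293,152),(138,177)])):
    P=onz(m,crop(q),.018);c=P.mean(0);e=P[1]-P[0];print(nm,np.round(c,3),"long ang",round(np.arctan2(e[1],e[0]),3),np.round([np.linalg.norm(P[i]-P[i-1]) for i in range(4)],3))
q=crop([(413,279),(625,321),(727,354)]);print(np.round(onz(m,q,.01),3))
```

```text
173 [ 97.5 245.5] 8.1 [0.3661 0.3369 0.058 ] 0.7585918
129 [146.4 226.4] 7.0 [0.4086 0.2316 0.058 ] 0.7640162
118 [308.2 217.5] 6.7 [ 0.4314 -0.1154  0.058 ] 0.7643783
198 [95.8 51.4] 9.5 [0.8017 0.3639 0.058 ] 0.8204894
or [0.367  0.3398 0.0515] gap [ 0.0025 -0.0001 -0.0002]
b1 [0.4095 0.2305 0.0534] gap [ 0.0035 -0.0002 -0.0001]
b2 [ 0.4322 -0.1173  0.053 ] gap [ 0.0023 -0.0001  0.    ]
tape [0.4251 0.1133 0.0084] gap [ 0.003  -0.0002 -0.    ]
grey [ 0.601 -0.212  0.018] long ang -1.596 [0.11  0.159 0.11  0.16 ]
blue [0.643 0.004 0.018] long ang -1.534 [0.11  0.158 0.111 0.16 ]
orange [0.603 0.208 0.018] long ang -1.399 [0.11  0.162 0.11  0.164]
[[ 0.433 -0.007  0.01 ]
 [ 0.391 -0.227  0.01 ]
 [ 0.358 -0.333  0.01 ]]
```

>>> {"fn": "arm_command", "kwargs": {
  "commands": [
    {"xyz": [3, -4.7, 0], "spin": 0, "gripper": 0.2},
    {"xyz": [6, -9.4, -1], "spin": 0, "gripper": 0.2},
    {"xyz": [9, -14.1, -3], "spin": 0, "gripper": 0.2},
    {"xyz": [12, -18.8, -5], "spin": 0, "gripper": 0.2},
    {"xyz": [15, -23.5, -7], "spin": 0, "gripper": 0.2},
    {"xyz": [17.8, -28.3, -10], "spin": 0, "gripper": 0.2},
    {"xyz": [17.8, -28.3, -12], "spin": 0, "gripper": 0.2},
    {"xyz": [17.8, -28.3, -12], "spin": 0, "gripper": 0.2},
    {"xyz": [17.8, -28.3, -12], "spin": 0, "gripper": 0.2},
    {"xyz": [17.8, -28.3, -12], "spin": 0, "gripper": 0.2}
  ],
  "newtons": 25
}}

```text
clock: 1.35
position: [0.3659, 0.3399, 0.1361]
eef_rot: [0.0, 0.145, 0.989, -0.0]
ft_force: [-0.2, -0.0, 0.3]
opening: 0.8
```

>>> {"fn": "arm_command", "kwargs": {
  "commands": [
    {"xyz": [0, -0.2, -3], "spin": 0, "gripper": 0.2},
    {"xyz": [0, -0.2, -6], "spin": 0, "gripper": 0.2},
    {"xyz": [0, -0.2, -8], "spin": 0, "gripper": 0.2},
    {"xyz": [0, -0.2, -8.6], "spin": 0, "gripper": 0.2},
    {"xyz": [0, -0.2, -8.6], "spin": 0, "gripper": 0.4},
    {"xyz": [0, -0.2, -8.6], "spin": 0, "gripper": 0.5},
    {"xyz": [0, -0.2, -8.6], "spin": 0, "gripper": 0.6},
    {"xyz": [0, -0.2, -8.6], "spin": 0, "gripper": 0.8},
    {"xyz": [0, -0.2, -8.6], "spin": 0, "gripper": 0.8},
    {"xyz": [0, -0.2, -8.6], "spin": 0, "gripper": 0.8}
  ],
  "newtons": 25
}}

```text
clock: 2.6
position: [0.3663, 0.3382, 0.0509]
eef_rot: [0.001, 0.145, 0.989, 0.0]
ft_force: [-0.7, -0.0, 6.7]
opening: 0.361
```

```bash
cat > look.py <<'E'
import sys;from h import *
k=sys.argv[1]
for n in("side","top"):
    p,d=get_image(n);np.savez(f"/tmp/{n}{k}.npz",p=p,d=d)
    q=p[100:300,170:380] if n=="side" else p[90:290,70:430]
    cv2.imwrite(f"pics/{n}{k}.png",cv2.resize(q[:,:,::-1],None,fx=2.2,fy=2.2,interpolation=cv2.INTER_CUBIC))
E
python3 look.py 1
```

```text
(no output)
```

View pics/side1.png

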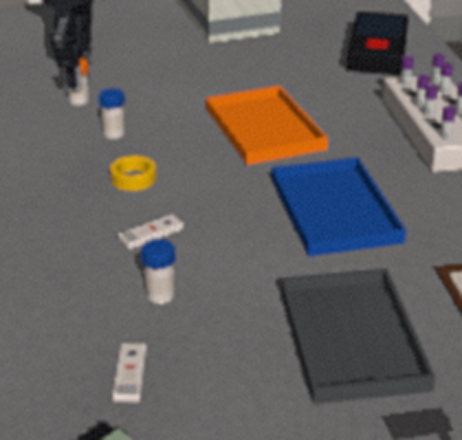

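>>> {"fn": "arm_command", "kwargs": {
  "commands": [
    {"xyz": [0, 0, 2], "spin": 0, "gripper": 0.8},
    {"xyz": [0, 0, 5], "spin": 0, "gripper": 0.8},
    {"xyz": [1, -0.5, 9], "spin": 0, "gripper": 0.8},
    {"xyz": [5, -2.7, 9], "spin": 0, "gripper": 0.8},
    {"xyz": [10, -5.5, 9], "spin": 0, "gripper": 0.8},
    {"xyz": [15, -8.2, 9], "spin": 0, "gripper": 0.8},
    {"xyz": [20, -11, 9], "spin": 0, "gripper": 0.8},
    {"xyz": [23.7, -13, 9], "spin": 0, "gripper": 0.8},
    {"xyz": [23.7, -13, 7], "spin": 0, "gripper": 0.8},
    {"xyz": [23.7, -13, 7], "spin": 0, "gripper": 0.8}
  ]
}}

```text
clock: 3.95
position: [0.6017, 0.2073, 0.1187]
eef_rot: [-0.002, 0.146, 0.989, -0.001]
ft_force: [-0.5, 0.1, -0.3]
opening: 0.371
```

```bash
python3 look.py 2
```

```text
(no output)
```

View pics/side2.png

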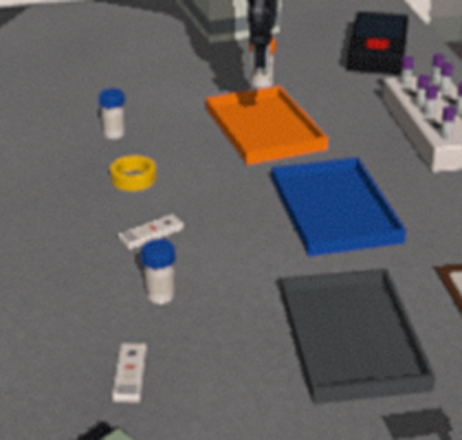

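>>> {"fn": "arm_command", "kwargs": {
  "commands": [
    {"xyz": [0, 0, -2], "spin": 0, "gripper": 0.8},
    {"xyz": [0, 0, -4], "spin": 0, "gripper": 0.8},
    {"xyz": [0, 0, -5.2], "spin": 0, "gripper": 0.8},
    {"xyz": [0, 0, -5.8], "spin": 0, "gripper": 0.8},
    {"xyz": [0, 0, -6.1], "spin": 0, "gripper": 0.8},
    {"xyz": [0, 0, -6.2], "spin": 0, "gripper": 0.8},
    {"xyz": [0, 0, -6.3], "spin": 0, "gripper": 0.8},
    {"xyz": [0, 0, -6.4], "spin": 0, "gripper": 0.8},
    {"xyz": [0, 0, -6.4], "spin": 0, "gripper": 0.8},
    {"xyz": [0, 0, -6.4], "spin": 0, "gripper": 0.8}
  ]
}}

```text
clock: 5.3
position: [0.6025, 0.2089, 0.0568]
eef_rot: [0.0, 0.145, 0.989, 0.0]
ft_force: [0.6, -0.8, -1.1]
opening: 0.363
```

>>> {"fn": "arm_command", "kwargs": {
  "commands": [
    {"xyz": [0, 0, -0.1], "spin": 0, "gripper": 0.8},
    {"xyz": [0, 0, -0.2], "spin": 0, "gripper": 0.8},
    {"xyz": [0, 0, -0.2], "spin": 0, "gripper": 0.8},
    {"xyz": [0, 0, -0.2], "spin": 0, "gripper": 0.62},
    {"xyz": [0, 0, -0.2], "spin": 0, "gripper": 0.6},
    {"xyz": [0, 0, -0.2], "spin": 0, "gripper": 0.55},
    {"xyz": [0, 0, -0.2], "spin": 0, "gripper": 0.5},
    {"xyz": [0, 0, -0.2], "spin": 0, "gripper": 0.4},
    {"xyz": [0, 0, -0.2], "spin": 0, "gripper": 0.4},
    {"xyz": [0, 0, -0.2], "spin": 0, "gripper": 0.4}
  ]
}}

```text
clock: 6.55
position: [0.6025, 0.2089, 0.0548]
eef_rot: [0.0, 0.145, 0.989, 0.0]
ft_force: [-0.6, 0.0, 0.3]
opening: 0.598
```

```bash
python3 look.py 3
```

```text
(no output)
```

View pics/side3.png

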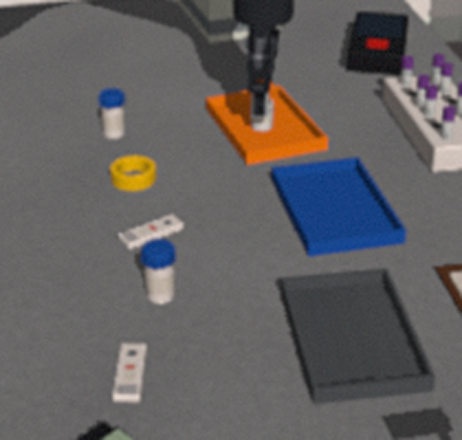

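>>> {"fn": "arm_command", "kwargs": {
  "commands": [
    {"xyz": [0, 0, 2], "spin": 0, "gripper": 0.4},
    {"xyz": [0, 0, 5], "spin": 0, "gripper": 0.4},
    {"xyz": [0, 0, 9], "spin": 0, "gripper": 0.3},
    {"xyz": [-5, 0.5, 9], "spin": 0, "gripper": 0.2},
    {"xyz": [-10, 1.1, 9], "spin": 0, "gripper": 0.2},
    {"xyz": [-15, 1.7, 9], "spin": 0, "gripper": 0.2},
    {"xyz": [-19.3, 2.2, 9], "spin": 0, "gripper": 0.2},
    {"xyz": [-19.3, 2.2, 8], "spin": 0, "gripper": 0.2},
    {"xyz": [-19.3, 2.2, 8], "spin": 0, "gripper": 0.2},
    {"xyz": [-19.3, 2.2, 8], "spin": 0, "gripper": 0.2}
  ]
}}

```text
clock: 7.9
position: [0.4113, 0.2308, 0.1352]
eef_rot: [0.001, 0.146, 0.989, 0.001]
ft_force: [-0.0, -0.4, 0.4]
opening: 0.8
```

```bash
python3 look.py 4
```

```text
(no output)
```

View pics/side4.png

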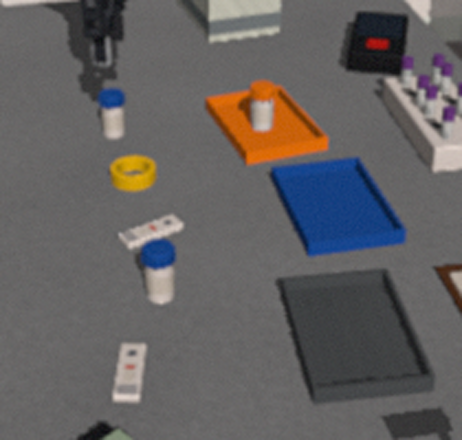

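View pics/top4.png

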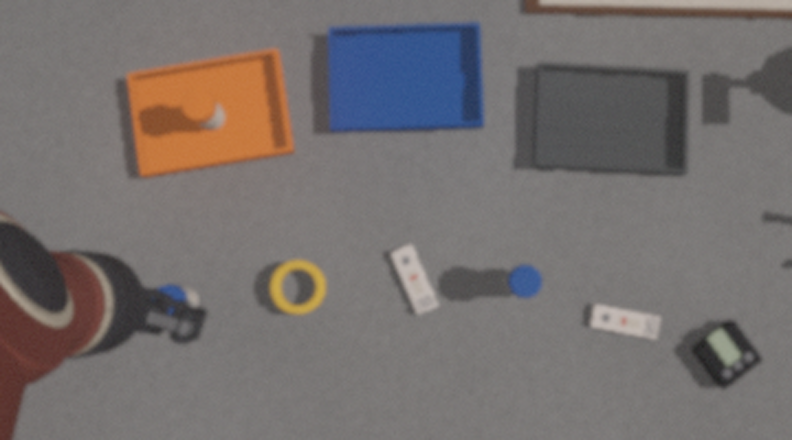

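>>> {"fn": "arm_command", "kwargs": {
  "commands": [
    {"xyz": [-0.2, 0, -3], "spin": 0, "gripper": 0.2},
    {"xyz": [-0.2, 0, -6], "spin": 0, "gripper": 0.2},
    {"xyz": [-0.2, 0, -8], "spin": 0, "gripper": 0.2},
    {"xyz": [-0.2, 0, -8.5], "spin": 0, "gripper": 0.2},
    {"xyz": [-0.2, 0, -8.5], "spin": 0, "gripper": 0.4},
    {"xyz": [-0.2, 0, -8.5], "spin": 0, "gripper": 0.5},
    {"xyz": [-0.2, 0, -8.5], "spin": 0, "gripper": 0.6},
    {"xyz": [-0.2, 0, -8.5], "spin": 0, "gripper": 0.8},
    {"xyz": [-0.2, 0, -8.5], "spin": 0, "gripper": 0.8},
    {"xyz": [-0.2, 0, -8.5], "spin": 0, "gripper": 0.8}
  ]
}}

```text
clock: 9.25
position: [0.4093, 0.231, 0.0507]
eef_rot: [0.001, 0.146, 0.989, 0.001]
ft_force: [0.2, -0.3, 6.2]
opening: 0.365
```

>>> {"fn": "arm_command", "kwargs": {
  "commands": [
    {"xyz": [0, 0, 2], "spin": 0, "gripper": 0.8},
    {"xyz": [0, 0, 5], "spin": 0, "gripper": 0.8},
    {"xyz": [1, -0.8, 9], "spin": 0, "gripper": 0.8},
    {"xyz": [5, -4, 9], "spin": 0, "gripper": 0.8},
    {"xyz": [9.5, -7.6, 9], "spin": 0, "gripper": 0.8},
    {"xyz": [14, -11.2, 9], "spin": 0, "gripper": 0.8},
    {"xyz": [18.5, -14.8, 9], "spin": 0, "gripper": 0.8},
    {"xyz": [23.4, -18.7, 9], "spin": 0, "gripper": 0.8},
    {"xyz": [23.4, -18.7, 7], "spin": 0, "gripper": 0.8},
    {"xyz": [23.4, -18.7, 7], "spin": 0, "gripper": 0.8}
  ]
}}

```text
clock: 10.5
position: [0.6415, 0.0434, 0.1183]
eef_rot: [-0.002, 0.146, 0.989, 0.001]
ft_force: [0.1, 1.3, -0.8]
opening: 0.367
```

Target TCP z at set-down ≈ 0.0548 (dz −6.35).

>>> {"fn": "arm_command", "kwargs": {
  "commands": [
    {"xyz": [0.1, 0, -2], "spin": 0, "gripper": 0.8},
    {"xyz": [0.1, 0, -4], "spin": 0, "gripper": 0.8},
    {"xyz": [0.1, 0, -5.2], "spin": 0, "gripper": 0.8},
    {"xyz": [0.1, 0, -5.8], "spin": 0, "gripper": 0.8},
    {"xyz": [0.1, 0, -6.1], "spin": 0, "gripper": 0.8},
    {"xyz": [0.1, 0, -6.2], "spin": 0, "gripper": 0.8},
    {"xyz": [0.1, 0, -6.3], "spin": 0, "gripper": 0.8},
    {"xyz": [0.1, 0, -6.4], "spin": 0, "gripper": 0.8},
    {"xyz": [0.1, 0, -6.4], "spin": 0, "gripper": 0.8},
    {"xyz": [0.1, 0, -6.4], "spin": 0, "gripper": 0.8}
  ]
}}

```text
clock: 11.75
position: [0.6428, 0.0434, 0.0549]
eef_rot: [-0.001, 0.146, 0.989, 0.001]
ft_force: [-0.5, -0.1, 2.8]
opening: 0.365
```

Contact felt (about 3 N). Release and lift.

>>> {"fn": "arm_command", "kwargs": {
  "commands": [
    {"xyz": [0, 0, 0], "spin": 0, "gripper": 0.62},
    {"xyz": [0, 0, 0], "spin": 0, "gripper": 0.6},
    {"xyz": [0, 0, 0], "spin": 0, "gripper": 0.55},
    {"xyz": [0, 0, 0], "spin": 0, "gripper": 0.5},
    {"xyz": [0, 0, 0], "spin": 0, "gripper": 0.4},
    {"xyz": [0, 0, 0], "spin": 0, "gripper": 0.4},
    {"xyz": [0, 0, 1], "spin": 0, "gripper": 0.4},
    {"xyz": [0, 0, 4], "spin": 0, "gripper": 0.4},
    {"xyz": [0, 0, 9], "spin": 0, "gripper": 0.3},
    {"xyz": [0, 0, 9], "spin": 0, "gripper": 0.2}
  ]
}}

```text
clock: 13.0
position: [0.6462, 0.0438, 0.1505]
eef_rot: [0.004, 0.146, 0.989, 0.002]
ft_force: [0.6, -0.1, -0.3]
opening: 0.803
```

>>> {"fn": "arm_command", "kwargs": {
  "commands": [
    {"xyz": [-4, -3, 0], "spin": 0, "gripper": 0.2},
    {"xyz": [-8, -6, 0], "spin": 0, "gripper": 0.2},
    {"xyz": [-12, -9, 0], "spin": 0, "gripper": 0.2},
    {"xyz": [-16, -12, 0], "spin": 0, "gripper": 0.2},
    {"xyz": [-21.4, -16, 0], "spin": 0, "gripper": 0.2},
    {"xyz": [-21.4, -16, 0], "spin": 0, "gripper": 0.2},
    {"xyz": [-21.4, -16, -2], "spin": 0, "gripper": 0.2},
    {"xyz": [-21.4, -16, -2], "spin": 0, "gripper": 0.2},
    {"xyz": [-21.4, -16, -2], "spin": 0, "gripper": 0.2},
    {"xyz": [-21.4, -16, -2], "spin": 0, "gripper": 0.2}
  ]
}}

```text
clock: 14.25
position: [0.4329, -0.116, 0.131]
eef_rot: [0.005, 0.146, 0.989, 0.002]
ft_force: [-0.9, 0.2, -0.6]
opening: 0.8
```

```bash
python3 look.py 5
```

```text
(no output)
```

View pics/side5.png

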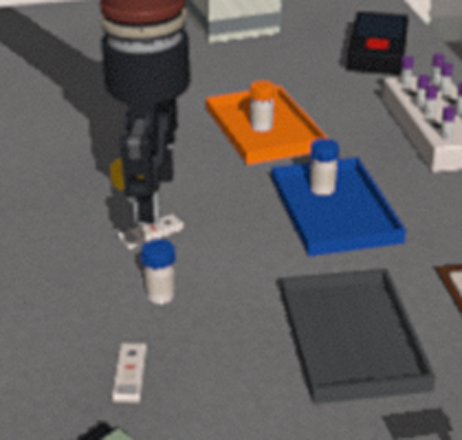

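>>> {"fn": "arm_command", "kwargs": {
  "commands": [
    {"xyz": [0, 0, -3], "spin": 0, "gripper": 0.2},
    {"xyz": [0, 0, -6], "spin": 0, "gripper": 0.2},
    {"xyz": [0, 0, -7.6], "spin": 0, "gripper": 0.2},
    {"xyz": [0, 0, -8.1], "spin": 0, "gripper": 0.2},
    {"xyz": [0, 0, -8.1], "spin": 0, "gripper": 0.4},
    {"xyz": [0, 0, -8.1], "spin": 0, "gripper": 0.5},
    {"xyz": [0, 0, -8.1], "spin": 0, "gripper": 0.6},
    {"xyz": [0, 0, -8.1], "spin": 0, "gripper": 0.8},
    {"xyz": [0, 0, -8.1], "spin": 0, "gripper": 0.8},
    {"xyz": [0, 0, -8.1], "spin": 0, "gripper": 0.8}
  ]
}}

```text
clock: 15.6
position: [0.4331, -0.1162, 0.0505]
eef_rot: [0.006, 0.146, 0.989, 0.002]
ft_force: [-0.4, -0.4, 5.8]
opening: 0.366
```

>>> {"fn": "arm_command", "kwargs": {
  "commands": [
    {"xyz": [0, 0, 2], "spin": 0, "gripper": 0.8},
    {"xyz": [0, 0, 5], "spin": 0, "gripper": 0.8},
    {"xyz": [1, 0.3, 9], "spin": 0, "gripper": 0.8},
    {"xyz": [5, 1.8, 9], "spin": 0, "gripper": 0.8},
    {"xyz": [10, 3.6, 9], "spin": 0, "gripper": 0.8},
    {"xyz": [15, 5.4, 9], "spin": 0, "gripper": 0.8},
    {"xyz": [20, 7.2, 9], "spin": 0, "gripper": 0.8},
    {"xyz": [21, 7.6, 9], "spin": 0, "gripper": 0.8},
    {"xyz": [21, 7.6, 7], "spin": 0, "gripper": 0.8},
    {"xyz": [21, 7.6, 7], "spin": 0, "gripper": 0.8}
  ]
}}

```text
clock: 16.85
position: [0.6406, -0.0408, 0.1184]
eef_rot: [0.003, 0.146, 0.989, 0.001]
ft_force: [-0.6, -0.9, 0.0]
opening: 0.36
```

>>> {"fn": "arm_command", "kwargs": {
  "commands": [
    {"xyz": [0.1, 0, -2], "spin": 0, "gripper": 0.8},
    {"xyz": [0.1, 0, -4], "spin": 0, "gripper": 0.8},
    {"xyz": [0.1, 0, -5.2], "spin": 0, "gripper": 0.8},
    {"xyz": [0.1, 0, -5.8], "spin": 0, "gripper": 0.8},
    {"xyz": [0.1, 0, -6.1], "spin": 0, "gripper": 0.8},
    {"xyz": [0.1, 0, -6.2], "spin": 0, "gripper": 0.8},
    {"xyz": [0.1, 0, -6.3], "spin": 0, "gripper": 0.8},
    {"xyz": [0.1, 0, -6.4], "spin": 0, "gripper": 0.8},
    {"xyz": [0.1, 0, -6.4], "spin": 0, "gripper": 0.8},
    {"xyz": [0.1, 0, -6.4], "spin": 0, "gripper": 0.8}
  ]
}}

```text
clock: 18.1
position: [0.6418, -0.0408, 0.0547]
eef_rot: [0.003, 0.146, 0.989, 0.001]
ft_force: [-0.9, 0.8, 1.5]
opening: 0.366
```

>>> {"fn": "arm_command", "kwargs": {
  "commands": [
    {"xyz": [0, 0, 0], "spin": 0, "gripper": 0.62},
    {"xyz": [0, 0, 0], "spin": 0, "gripper": 0.6},
    {"xyz": [0, 0, 0], "spin": 0, "gripper": 0.55},
    {"xyz": [0, 0, 0], "spin": 0, "gripper": 0.5},
    {"xyz": [0, 0, 0], "spin": 0, "gripper": 0.4},
    {"xyz": [0, 0, 0], "spin": 0, "gripper": 0.4},
    {"xyz": [0, 0, 1], "spin": 0, "gripper": 0.4},
    {"xyz": [0, 0, 4], "spin": 0, "gripper": 0.4},
    {"xyz": [0, 0, 9], "spin": 0, "gripper": 0.4},
    {"xyz": [0, 0, 9], "spin": 0, "gripper": 0.4}
  ]
}}

```text
clock: 19.35
position: [0.6452, -0.0409, 0.1503]
eef_rot: [0.008, 0.146, 0.989, 0.002]
ft_force: [-0.2, 0.5, -0.2]
opening: 0.599
```

```bash
python3 look.py 6
python3 - <<'E'
from h import *
p=np.load("/tmp/top6.npz")["p"];m=camera_model("top")
for c in blobs(p,"white"):
    a=cv2.contourArea(c);M=cv2.moments(c);u=(M["m10"]/M["m00"],M["m01"]/M["m00"])
    b=onz(m,cv2.boxPoints(cv2.minAreaRect(c)),.008);e=b[1]-b[0];g=b[2]-b[1];L=e if np.linalg.norm(e)>np.linalg.norm(g) else g
    if a<400: print(a,np.round(onz(m,[u],.008)[0],4),round(np.arctan2(L[1],L[0]),3))
E
```

```text
71.5 [ 0.3641 -0.333   0.008 ] -2.519
169.5 [ 0.4458 -0.      0.008 ] 0.012
44.5 [0.6688 0.5163 0.008 ] -3.067
33.0 [0.9536 0.0209 0.008 ] -1.562
68.5 [0.9582 0.5588 0.008 ] -1.606
```

View pics/side6.png

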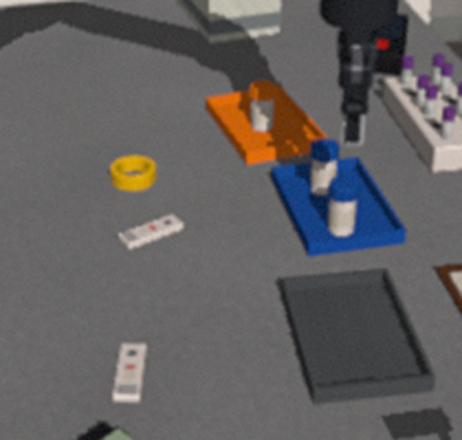

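>>> {"fn": "arm_command", "kwargs": {
  "commands": [
    {"xyz": [-4, 0.6, 0], "spin": 0.1, "gripper": 0.45},
    {"xyz": [-8, 1.2, 0], "spin": 0.25, "gripper": 0.45},
    {"xyz": [-12, 1.8, 0], "spin": 0.4, "gripper": 0.45},
    {"xyz": [-16, 2.4, 0], "spin": 0.55, "gripper": 0.45},
    {"xyz": [-21.2, 3.3, 0], "spin": 0.72, "gripper": 0.45},
    {"xyz": [-21.2, 3.3, -3], "spin": 0.72, "gripper": 0.45},
    {"xyz": [-21.2, 3.3, -6], "spin": 0.72, "gripper": 0.45},
    {"xyz": [-21.2, 3.3, -8], "spin": 0.72, "gripper": 0.45},
    {"xyz": [-21.2, 3.3, -8], "spin": 0.72, "gripper": 0.45},
    {"xyz": [-21.2, 3.3, -8], "spin": 0.72, "gripper": 0.45}
  ]
}}

```text
clock: 20.7
position: [0.4298, -0.0078, 0.0659]
eef_rot: [0.003, -0.212, 0.977, 0.003]
ft_force: [0.1, 0.6, 0.0]
opening: 0.548
```

```bash
python3 look.py 7
```

```text
(no output)
```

View pics/side7.png

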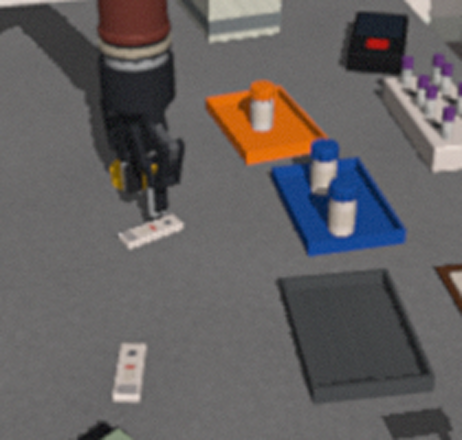

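View pics/top7.png

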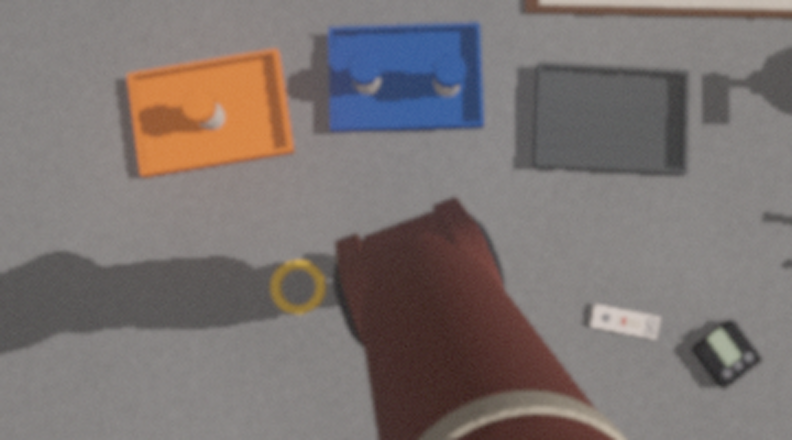

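>>> {"fn": "arm_command", "kwargs": {
  "commands": [
    {"xyz": [0.3, 0, -1.5], "spin": 0, "gripper": 0.45},
    {"xyz": [0.3, 0, -3], "spin": 0, "gripper": 0.45},
    {"xyz": [0.3, 0, -3.7], "spin": 0, "gripper": 0.45},
    {"xyz": [0.3, 0, -4.1], "spin": 0, "gripper": 0.45},
    {"xyz": [0.3, 0, -4.1], "spin": 0, "gripper": 0.45},
    {"xyz": [0.3, 0, -4.1], "spin": 0, "gripper": 0.55},
    {"xyz": [0.3, 0, -4.1], "spin": 0, "gripper": 0.65},
    {"xyz": [0.3, 0, -4.1], "spin": 0, "gripper": 0.75},
    {"xyz": [0.3, 0, -4.1], "spin": 0, "gripper": 0.85},
    {"xyz": [0.3, 0, -4.1], "spin": 0, "gripper": 0.85}
  ]
}}

```text
clock: 22.05
position: [0.4335, -0.0078, 0.0257]
eef_rot: [0.004, -0.212, 0.977, 0.002]
ft_force: [-1.4, 0.6, 6.2]
opening: 0.271
```

```bash
python3 look.py 8
```

```text
(no output)
```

View pics/side8.png

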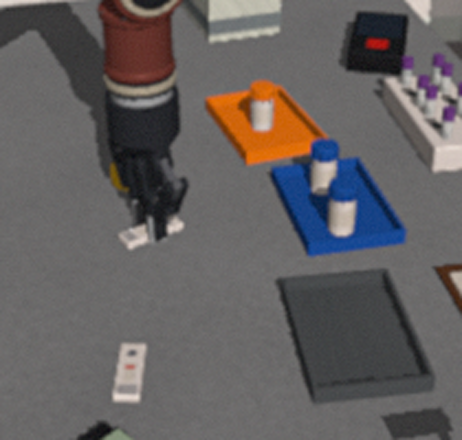

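>>> {"fn": "arm_command", "kwargs": {
  "commands": [
    {"xyz": [0, 0, 2], "spin": 0, "gripper": 0.85},
    {"xyz": [0, 0, 4], "spin": 0, "gripper": 0.85},
    {"xyz": [1, -1, 7], "spin": 0, "gripper": 0.85},
    {"xyz": [4, -4, 7], "spin": -0.1, "gripper": 0.85},
    {"xyz": [8, -8, 7], "spin": -0.2, "gripper": 0.85},
    {"xyz": [12, -12, 7], "spin": -0.3, "gripper": 0.85},
    {"xyz": [16, -16, 7], "spin": -0.4, "gripper": 0.85},
    {"xyz": [16.7, -17, 7], "spin": -0.45, "gripper": 0.85},
    {"xyz": [16.7, -17, 5], "spin": -0.45, "gripper": 0.85},
    {"xyz": [16.7, -17, 5], "spin": -0.45, "gripper": 0.85}
  ]
}}

```text
clock: 23.4
position: [0.5982, -0.1766, 0.0738]
eef_rot: [0.001, 0.011, 1.0, 0.003]
ft_force: [-0.1, 1.3, -0.0]
opening: 0.27
```

```bash
python3 look.py 9
```

```text
(no output)
```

View pics/side9.png

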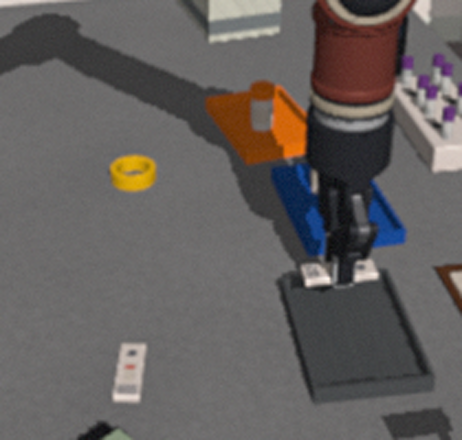

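View pics/top9.png

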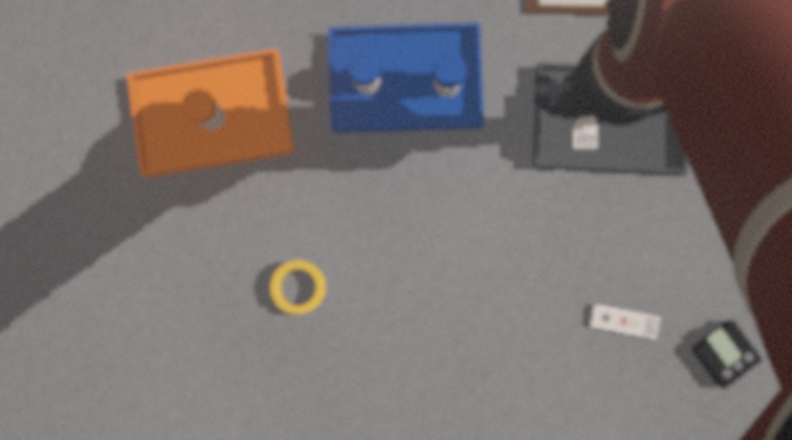

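>>> {"fn": "arm_command", "kwargs": {
  "commands": [
    {"xyz": [0.2, 0, -1.5], "spin": 0, "gripper": 0.85},
    {"xyz": [0.2, 0, -3], "spin": 0, "gripper": 0.85},
    {"xyz": [0.2, 0, -3.7], "spin": 0, "gripper": 0.85},
    {"xyz": [0.2, 0, -4.1], "spin": 0, "gripper": 0.85},
    {"xyz": [0.2, 0, -4.2], "spin": 0, "gripper": 0.85},
    {"xyz": [0.2, 0, -4.3], "spin": 0, "gripper": 0.85},
    {"xyz": [0.2, 0, -4.4], "spin": 0, "gripper": 0.85},
    {"xyz": [0.2, 0, -4.4], "spin": 0, "gripper": 0.85},
    {"xyz": [0.2, 0, -4.4], "spin": 0, "gripper": 0.85},
    {"xyz": [0.2, 0, -4.4], "spin": 0, "gripper": 0.85}
  ]
}}

```text
clock: 24.75
position: [0.6019, -0.1768, 0.0317]
eef_rot: [0.004, 0.011, 1.0, 0.002]
ft_force: [-0.4, -0.3, -0.6]
opening: 0.273
```

>>> {"fn": "arm_command", "kwargs": {
  "commands": [
    {"xyz": [0, 0, -0.1], "spin": 0, "gripper": 0.85},
    {"xyz": [0, 0, -0.2], "spin": 0, "gripper": 0.85},
    {"xyz": [0, 0, -0.2], "spin": 0, "gripper": 0.85},
    {"xyz": [0, 0, -0.2], "spin": 0, "gripper": 0.72},
    {"xyz": [0, 0, -0.2], "spin": 0, "gripper": 0.68},
    {"xyz": [0, 0, -0.2], "spin": 0, "gripper": 0.6},
    {"xyz": [0, 0, -0.2], "spin": 0, "gripper": 0.6},
    {"xyz": [0, 0, 1], "spin": 0, "gripper": 0.6},
    {"xyz": [0, 0, 4], "spin": 0, "gripper": 0.6},
    {"xyz": [0, 0, 8], "spin": 0, "gripper": 0.5}
  ]
}}

```text
clock: 26.0
position: [0.6014, -0.1767, 0.1125]
eef_rot: [0.003, 0.011, 1.0, 0.002]
ft_force: [0.8, -0.4, -0.2]
opening: 0.504
```

>>> {"fn": "arm_command", "kwargs": {
  "commands": [
    {"xyz": [0, 0, 3], "spin": -0.18, "gripper": 0.45},
    {"xyz": [-3, -0.7, 3], "spin": -0.36, "gripper": 0.45},
    {"xyz": [-7, -1.6, 3], "spin": -0.54, "gripper": 0.45},
    {"xyz": [-11, -2.6, 3], "spin": -0.72, "gripper": 0.45},
    {"xyz": [-15, -3.5, 3], "spin": -0.9, "gripper": 0.45},
    {"xyz": [-19, -4.5, 3], "spin": -1.08, "gripper": 0.45},
    {"xyz": [-21, -5, 3], "spin": -1.26, "gripper": 0.45},
    {"xyz": [-21, -5, 1], "spin": -1.44, "gripper": 0.45},
    {"xyz": [-21, -5, 0], "spin": -1.62, "gripper": 0.45},
    {"xyz": [-21, -5, 0], "spin": -1.72, "gripper": 0.45}
  ]
}}

```text
clock: 27.25
position: [0.3916, -0.2263, 0.1127]
eef_rot: [0.003, 0.766, 0.643, -0.0]
ft_force: [0.6, 0.1, -0.2]
opening: 0.551
```

```bash
python3 look.py 10
```

```text
(no output)
```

View pics/side10.png

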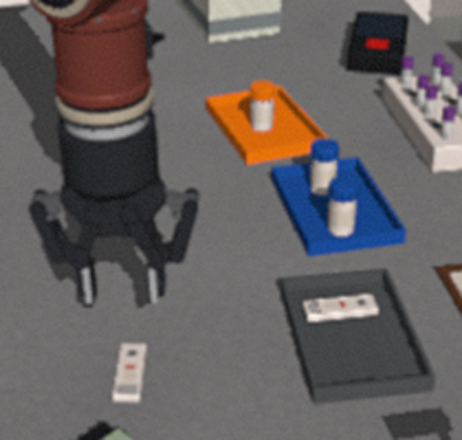

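View pics/top10.png

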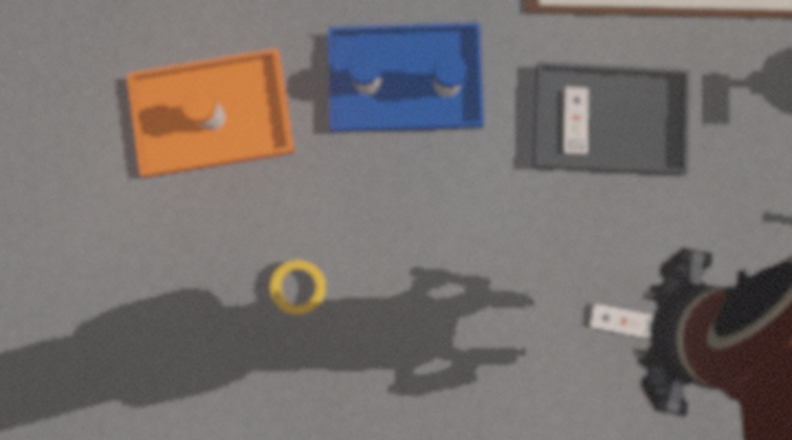

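>>> {"fn": "arm_command", "kwargs": {
  "commands": [
    {"xyz": [0, 0, -3], "spin": 0, "gripper": 0.45},
    {"xyz": [0, 0, -6], "spin": 0, "gripper": 0.45},
    {"xyz": [0, 0, -7.7], "spin": 0, "gripper": 0.45},
    {"xyz": [0, 0, -8.5], "spin": 0, "gripper": 0.45},
    {"xyz": [0, 0, -8.7], "spin": 0, "gripper": 0.45},
    {"xyz": [0, 0, -8.7], "spin": 0, "gripper": 0.55},
    {"xyz": [0, 0, -8.7], "spin": 0, "gripper": 0.65},
    {"xyz": [0, 0, -8.7], "spin": 0, "gripper": 0.75},
    {"xyz": [0, 0, -8.7], "spin": 0, "gripper": 0.85},
    {"xyz": [0, 0, -8.7], "spin": 0, "gripper": 0.85}
  ]
}}

```text
clock: 28.6
position: [0.3923, -0.2266, 0.0267]
eef_rot: [0.004, 0.765, 0.644, -0.0]
ft_force: [-0.1, 0.1, 6.5]
opening: 0.269
```

```bash
python3 look.py 11
```

```text
(no output)
```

View pics/side11.png

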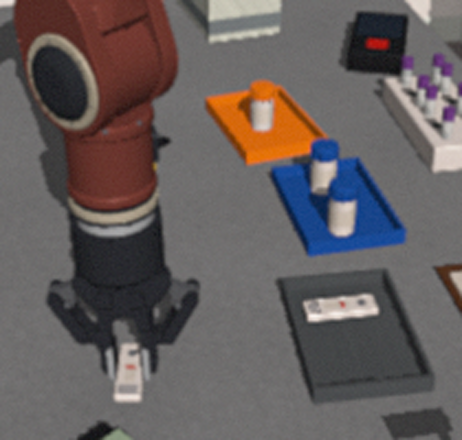

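>>> {"fn": "arm_command", "kwargs": {
  "commands": [
    {"xyz": [0, 0, 2], "spin": 0, "gripper": 0.85},
    {"xyz": [0, 0, 4], "spin": 0, "gripper": 0.85},
    {"xyz": [0.5, 0, 8], "spin": -0.17, "gripper": 0.85},
    {"xyz": [4, -0.3, 8], "spin": -0.34, "gripper": 0.85},
    {"xyz": [8, -0.7, 8], "spin": -0.51, "gripper": 0.85},
    {"xyz": [12, -1.1, 8], "spin": -0.68, "gripper": 0.85},
    {"xyz": [16, -1.5, 8], "spin": -0.85, "gripper": 0.85},
    {"xyz": [20.9, -1.9, 8], "spin": -1.02, "gripper": 0.85},
    {"xyz": [20.9, -1.9, 8], "spin": -1.2, "gripper": 0.85},
    {"xyz": [20.9, -1.9, 8], "spin": -1.38, "gripper": 0.85}
  ]
}}

```text
clock: 29.95
position: [0.6015, -0.245, 0.1059]
eef_rot: [0.003, 1.0, 0.008, -0.004]
ft_force: [-0.2, -0.4, 0.5]
opening: 0.272
```

```bash
python3 look.py 12
```

```text
(no output)
```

View pics/side12.png

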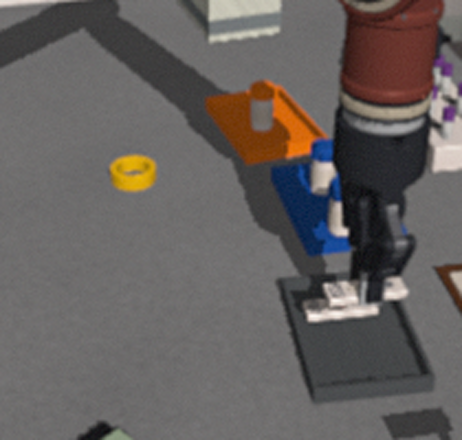

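>>> {"fn": "arm_command", "kwargs": {
  "commands": [
    {"xyz": [0, 0, -2], "spin": -0.03, "gripper": 0.85},
    {"xyz": [0, 0, -4], "spin": -0.03, "gripper": 0.85},
    {"xyz": [0, 0, -5.7], "spin": -0.03, "gripper": 0.85},
    {"xyz": [0, 0, -6.7], "spin": -0.03, "gripper": 0.85},
    {"xyz": [0, 0, -7.1], "spin": -0.03, "gripper": 0.85},
    {"xyz": [0, 0, -7.3], "spin": -0.03, "gripper": 0.85},
    {"xyz": [0, 0, -7.4], "spin": -0.03, "gripper": 0.85},
    {"xyz": [0, 0, -7.4], "spin": -0.03, "gripper": 0.85},
    {"xyz": [0, 0, -7.4], "spin": -0.03, "gripper": 0.85},
    {"xyz": [0, 0, -7.4], "spin": -0.03, "gripper": 0.85}
  ]
}}

```text
clock: 31.3
position: [0.6012, -0.245, 0.032]
eef_rot: [0.003, 1.0, -0.005, -0.004]
ft_force: [-0.5, -0.7, -1.3]
opening: 0.268
```

>>> {"fn": "arm_command", "kwargs": {
  "commands": [
    {"xyz": [0, 0, -0.1], "spin": 0, "gripper": 0.85},
    {"xyz": [0, 0, -0.15], "spin": 0, "gripper": 0.85},
    {"xyz": [0, 0, -0.15], "spin": 0, "gripper": 0.85},
    {"xyz": [0, 0, -0.15], "spin": 0, "gripper": 0.72},
    {"xyz": [0, 0, -0.15], "spin": 0, "gripper": 0.68},
    {"xyz": [0, 0, -0.15], "spin": 0, "gripper": 0.6},
    {"xyz": [0, 0, -0.15], "spin": 0, "gripper": 0.6},
    {"xyz": [0, 0, 1], "spin": 0, "gripper": 0.6},
    {"xyz": [0, 0, 4], "spin": 0, "gripper": 0.6},
    {"xyz": [0, 0, 9], "spin": 0, "gripper": 0.6}
  ]
}}

```text
clock: 32.55
position: [0.6005, -0.2442, 0.1221]
eef_rot: [0.003, 1.0, -0.005, -0.005]
ft_force: [1.4, 0.5, -0.1]
opening: 0.393
```

>>> {"fn": "arm_command", "kwargs": {
  "commands": [
    {"xyz": [0, 0, 3], "spin": 0, "gripper": 0.6},
    {"xyz": [0, 0, 8], "spin": 0, "gripper": 0.6},
    {"xyz": [-4, 0, 12], "spin": 0, "gripper": 0.6},
    {"xyz": [-8, 0, 12], "spin": 0, "gripper": 0.6},
    {"xyz": [-12, 0, 12], "spin": 0, "gripper": 0.6},
    {"xyz": [-12, -4, 12], "spin": 0, "gripper": 0.6},
    {"xyz": [-12, -9, 12], "spin": 0, "gripper": 0.6},
    {"xyz": [-12, -14, 12], "spin": 0, "gripper": 0.6},
    {"xyz": [-12, -19, 12], "spin": 0, "gripper": 0.6},
    {"xyz": [-12, -24, 12], "spin": 0, "gripper": 0.6}
  ]
}}

```text
clock: 33.8
position: [0.4803, -0.4859, 0.243]
eef_rot: [0.003, 1.0, -0.005, -0.005]
ft_force: [0.7, 0.1, 1.0]
opening: 0.4
```

```bash
python3 look.py 13
python3 - <<'E'
from h import *
for n in("top","side"):
    m=camera_model(n);h0,h1=[cv2.cvtColor(np.load(f"/tmp/{n}{k}.npz")["p"],cv2.COLOR_RGB2HSV) for k in(0,13)]
    p0,p1=[np.load(f"/tmp/{n}{k}.npz")["p"] for k in(0,13)]
    for p in(p0,p1):
        for c in blobs(p,"yellow",150):
            M=cv2.moments(c);print(n,"tape",round(M["m10"]/M["m00"],1),round(M["m01"]/M["m00"],1))
print(sense()["clock"])
E
```

```text
top tape 204.7 220.1
side tape 230.2 178.3
side tape 230.2 178.3
33.9
```

View pics/side13.png

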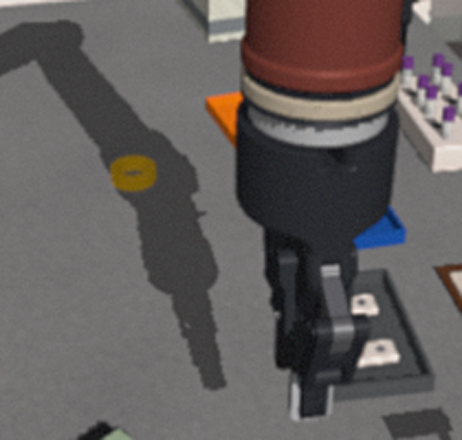

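View pics/top13.png

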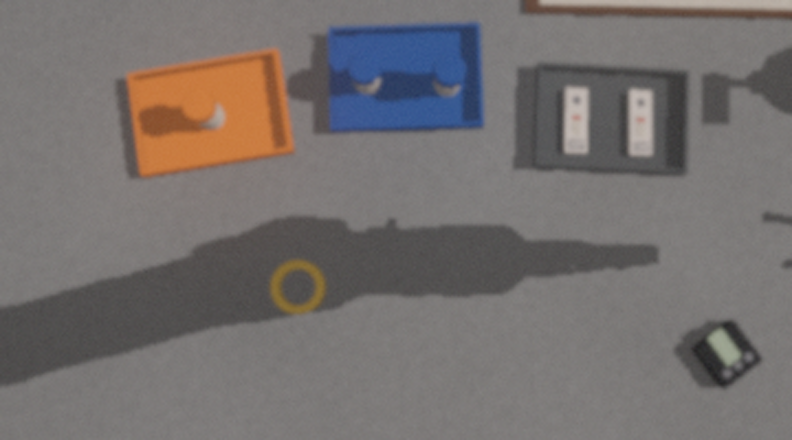

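The top view shows both cassettes flat and face up at crop (575,120) and (640,122) in the grey tray. The orange vial is in its tray at (205,112), the blue vials at (367,82) and (447,82), and the tape and timer are where they were.

The arm hides the vials in the side view. They were upright in the earlier side views and nothing has gone near them since. The arm is clear, so I'm handing in.

```bash
python3 -c "
from cell import *
print(hand_in())"
```

```text
the job is handed in; nothing more can be done
None
```

The desk is cleared and the job was handed in at about 34 s. The orange-capped vial went into the orange tray first. Both blue-capped vials then went into the blue tray, and both cassettes into the grey tray.

**Final check (top view):** All five items are inside the right trays. The cassettes lie flat, face up and side by side, with a clear gap between them. The arm is well away from everything.

**Vials upright:** The final side view had all three vials hidden behind the arm. They were last clearly seen standing in an earlier side view, taken while I was gripping the second cassette. After that the arm only passed the blue tray on its way to the grey one.

**Timer and tape:** The tape's centre was unchanged to 0.1 pixel in the side view. In the final top view it lay in shadow and my colour mask missed it, so I judged it by eye there, and it looked unmoved. I checked the timer by eye only; it sits where it was in the top view.

**Forces:** The wrist force readings at the end of each move never went above about 7 N.

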